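Zero the scale under the steel dish and print the label

ROBOT

A 6-joint arm with a two-finger parallel gripper is mounted at the origin on the work surface. World frame = base frame: x ahead of the robot, y to its left, z up, the work surface at z = 0. Lengths are in mm, angles in degrees, forces in N, time in s.
With the tool pointing down it reaches from about 300 to 850 mm from the base axis. Payload 4.2 kg.
Tool frame: the origin (TCP) lies midway between the tips of the shut fingers; the grasp point (between the pads) lies 19 mm behind it; z points along the fingers, x is the direction in which the jaws open and shut, and the axes are right-handed (so a half turn about z gives the same grasp; the last joint's range is limited). The gripper opens to 91 mm and grips with 3 to 60 N. Pads are 32 mm wide; open, the fingers measure 118 mm over their backs; the gripper's body (76 mm by 178 mm) begins 60 mm behind the grasp point.
Start: joints at [-69.156, 18.312, 89.639, -0, 72.044, -1.146], TCP at [215.311, -533.183, 213.976] pointing down, gripper open.
Joint ranges: [-177.97, 177.97], [-48.28, 115.42], [12.27, 149.76], [-77.06, 257.06], [2.81, 150.46], [-146.56, 146.56]. Speed limits (degrees/s): [147.25, 147.25, 180, 180, 180, 180].

INTERFACE

Orientations are given as [roll, pitch, yaw] about the fixed x, y, z axes, in that order (R = Rz(yaw) Ry(pitch) Rx(roll)).
In Python, from workcell import monitor, vision, job, models gives the robot as it stands.
- The arm moves only by the shell command python3 -m creep 'ROWS' [FORCE]. ROWS is text: rows parted by semicolons, each of 7 numbers parted by spaces: the shift along the world's x, y, z in cm, then the turn, a rotation vector about the world's x, y, z in rad, then the gripper's target within -1 to 1 (shut at 1, half-way at 0, fully open at -1). In form: tx ty tz ax ay az hand; .... A call has 1 to 12 rows; each row shifts and turns the pose as measured when the row begins; what a row does not reach is not made up. A row lasts 1/12 s, in which the tool goes at most 41.7 mm and 7.16 degrees, less where a joint would pass 70% of its speed; a pose out of reach is approached as far as the arm can. A call is refused whole if a number of a shift passes 4.17 or a number of a turn 0.125, either way. A call with a gripper value outside its range is refused whole. The fingers move at their own pace and stop on an object; FORCE is the grip in N (left out, the last holds). Time passes only in rows, so rows that do not move let the fingers close. It gives the time, the measured TCP pose, the force and the opening at its end, in the units of the state.
- monitor.state(): the state, without advancing time (a new reading comes with each control period).
- vision.grab_frame(name): name is "scene" or "top" or "wrist"; returns a dict with "img" (420x560x3 uint8, red, green, blue), "mtx" (3x3 intrinsics, pixels), "view" (4x4, takes a point from world to camera coordinates). Camera axes: x right, y down, z forward; pixel columns grow to the right and rows downward; lengths in mm; the calibration is good to about 2 mm. A picture is of the moment at which its call begins. There is no depth.
- job.job_done(): hands the job in, once; it reports no verdict.
Trained networks look in the newest picture that a camera, given by its name, has taken for a name from the list of things; names that differ only in an ending like _2 or _b are one class to them, and where a whole thing is asked for, a point or a joint stands for the part that bears it (a point fixed in the world has none). Each returns a list of dicts, best first, with "confidence" (0 to 1); they miss things now and then, are a little off and sometimes report something else, mostly with a low value. They report only what shows in the picture. A call takes as long as a camera call. They do not tell look-alikes from the thing itself.
- models.search_frame(camera, query): "rect" ([left, top, right, bottom] in pixels, round what is visible of it).
- models.mark_of(camera, query): "at" ([column, row] in pixels: a listed point, or the origin of a listed thing).
The state is a dict: "time_s": time; "qpos": joint angles; "qvel": joint speeds; "effort": joint torques, N m; "ee_pos": TCP position; "ee_rot": TCP orientation; "force": force on the tool from outside, world axes, zero at the start; "torque": the same for the moment, N m; "gripper_width": finger opening in mm.
Only numpy, scipy, OpenCV 4.12 (cv2) and the standard library are available. Lean on these libraries where they do the work, as an engineer would, in place of code of your own. Each camera call takes 0.05 s, during which the arm holds its last target.

TASK

Zero the scale that carries the empty steel dish: with the fingertips, gently press its long bar-shaped key right down and hold it for a good second, let it up again, then gently press its square key right down to print the zero label, and draw the hand back clear. Its round key would switch it off, so do not press that; leave the other scale, which is busy weighing a bottle, untouched, and do not move or lift the dish, bottles, vials or anything else on the bench.

Things in the scene. Friction and masses are not known exactly. Their poses are not given: they have to be found in the camera images.
- dish_scale: Bench scale that carries the steel dish; either may be on the left. White, 250 mm (x) by 200 mm (y), all in mm; origin on the bench under its middle, z up. Level key panel at the front (-x, facing the robot, yaw up to 0.3 rad), 40 above the bench; three grey keys 90 in front of the origin: round at y +66, bar at y 0, square at y -66. Rear: steel pan 142 x 180, top 62 high, centre 50 behind the origin.
- dish_scale_round_top (a point): Centre of the top face of the round key, 26 mm across, on the dish's scale; 50 mm above the bench when up; axes as the scale's.
- dish_scale_round (a joint): Travel of that round key: 0 up, 0.006 m fully down; springs back; about 1 N to start it, 3.6 N fully down (hard stop).
- dish_scale_bar_top (a point): Centre of the top face of the long bar-shaped key, 20 (x) by 52 (y) mm, on the dish's scale; 50 mm above the bench when up; axes as the scale's.
- dish_scale_bar (a joint): Travel of that bar key: 0 up, 0.006 m fully down; springs back; about 1 N to start it, 3.6 N fully down (hard stop).
- dish_scale_square_top (a point): Centre of the top face of the square key, 25 mm wide, on the dish's scale; 50 mm above the bench when up; axes as the scale's.
- dish_scale_square (a joint): Travel of that square key: 0 up, 0.006 m fully down; springs back; about 1 N to start it, 3.6 N fully down (hard stop).
- bottle_scale: Bench scale that carries a bottle; either may be on the left. White, 250 mm (x) by 200 mm (y), all in mm; origin on the bench under its middle, z up. Level key panel at the front (-x, facing the robot, yaw up to 0.3 rad), 40 above the bench; three grey keys 90 in front of the origin: round at y +66, bar at y 0, square at y -66. Rear: steel pan 142 x 180, top 62 high, centre 50 behind the origin.
- bottle_scale_round_top (a point): Centre of the top face of the round key, 26 mm across, on the bottle's scale; 50 mm above the bench when up; axes as the scale's.
- bottle_scale_round (a joint): Travel of that round key: 0 up, 0.006 m fully down; springs back; about 1 N to start it, 3.6 N fully down (hard stop).
- bottle_scale_bar_top (a point): Centre of the top face of the long bar-shaped key, 20 (x) by 52 (y) mm, on the bottle's scale; 50 mm above the bench when up; axes as the scale's.
- bottle_scale_bar (a joint): Travel of that bar key: 0 up, 0.006 m fully down; springs back; about 1 N to start it, 3.6 N fully down (hard stop).
- bottle_scale_square_top (a point): Centre of the top face of the square key, 25 mm wide, on the bottle's scale; 50 mm above the bench when up; axes as the scale's.
- bottle_scale_square (a joint): Travel of that square key: 0 up, 0.006 m fully down; springs back; about 1 N to start it, 3.6 N fully down (hard stop).
- dish: Empty round steel dish, 120 mm across, 32 high, on the pan; origin under its centre.
- scale_bottle: Clear glass infusion bottle, 64 mm across, 140 high, standing on the other scale's pan; origin under its centre.
- vial_a: Clear glass vial, 26 mm across, 52 high, standing in front of the dish's scale; origin under its centre.
- vial_b: Amber glass vial, 26 mm across, 52 high, standing in front of the bottle's scale; origin under its centre.
- side_bottle: Clear glass bottle, 64 mm across, 140 high, standing on the left of the bench; origin under its centre.
- jar: White plastic cup, 66 mm across, 70 high, on the left of the bench; origin under its centre.
- carton: Paper carton, 50 x 90 x 35 high, on the right of the bench; origin under its centre.
- syringe: Plastic syringe, 150 long along its x, 42 wide, 25 high, lying on the right of the bench; origin under its barrel.
There are look-alikes about, which are no part of the job. Leave any brown or orange look-alike of the carton alone.

How it is judged (in metres and radians):
On the way, in this order (a step that is already met when the one before it is completed fails the run):
1. the bar key of the dish's scale is held down (over 3.5 mm, 0.7 s), its square key up (value of joint dish_scale_bar above 0.0035 m and value of joint dish_scale_square below 0.0015 m), for 0.7 s.
2. the bar key is let up (value of joint dish_scale_bar below 0.0015 m), for 0.05 s.
3. the square key of the dish's scale is pressed (over 3.5 mm), its bar key up (value of joint dish_scale_square above 0.0035 m and value of joint dish_scale_bar below 0.0015 m), for 0.1 s.
At the end, for the whole second after the job is handed in: All six keys are up again (within 1 mm); the dish, bottles, vials, cup, carton and syringe are at rest, level, within 10 mm of where they began (value of joint each of dish_scale_round, dish_scale_bar, dish_scale_square, bottle_scale_round, bottle_scale_bar, bottle_scale_square below 0.001 m and distance of each of dish, scale_bottle, vial_a, vial_b, side_bottle, jar, carton, syringe from where it was at the start of the episode below 0.01 m and linear speed of each of dish, scale_bottle, vial_a, vial_b, side_bottle, jar, carton, syringe below 0.02 m/s and angle between each of dish, scale_bottle, vial_a, vial_b, side_bottle, jar, carton, syringe's own z axis and vertical below 0.1 rad); the robot touches nothing.
It fails at once if the dish, a bottle, a vial, the cup, the carton or the syringe is moved or lifted (over 10 mm) (distance of any of dish, scale_bottle, vial_a, vial_b, side_bottle, jar, carton, syringe from where it was at the start of the episode above 0.01 m).
It fails at once if the round key of the dish's scale is pressed (value of joint dish_scale_round above 0.0015 m).
It fails at once if the other scale is touched with more than 1.5 N or one of its keys pressed (value of joint any of bottle_scale_round, bottle_scale_bar, bottle_scale_square above 0.0015 m or contact force between any of the fingers, the arm and bottle_scale above 1.5 N).
It fails at once if the dish's scale is pressed hard (over 20 N) (contact force between any of the fingers, the arm and dish_scale above 20 N).
It fails at once if the dish or the bottle on the other scale is leaned on (over 3 N) (contact force between any of the fingers, the arm and dish above 3 N or contact force between any of the fingers, the arm and scale_bottle above 3 N).
It also fails if it takes over 45 s, if anything falls off the work surface, if the arm or the gripper's body presses on something with over 40 N, if the wrist force passes 120 N, or if a joint passes its speed limit or range.

## Working session

There is one attempt and no reset: what is moved stays moved. The work goes in short steps, Python scripts to look and compute and a shell command to move; the robot and the scene stay as the last step left them, time stands still between calls to the robot, and variables do not carry over. Pictures are saved under pics/ and viewed, and the job is handed in when it is done.

```bash
mkdir -p pics; python3 - <<'E'
from workcell import monitor, vision, models
import cv2
s=monitor.state();print(s['time_s'],s['ee_pos'],s['ee_rot'],s['force'],s['gripper_width'])
for c in ['scene','top']:
    f=vision.grab_frame(c);cv2.imwrite(f'pics/{c}0.png',f['img'][:,:,::-1])
    for q in ['dish','dish_scale_bar_top','dish_scale_square_top','dish_scale_round_top','dish_scale','scale_bottle','vial_a']:
        print(c,q,[(m['at'],round(m['confidence'],2)) for m in models.mark_of(c,q)][:4])
E
```

```text
0.0 [ 215.13577092 -532.6925026   213.12471056] [-1.79998321e+02  1.01714402e-01 -6.80072547e+01] [ 0.59959555 -0.41800899  0.48011236] 91.56563701691341
scene dish [([467.4, 208.4], 0.62)]
scene dish_scale_bar_top [([227.9, 229.2], 0.6)]
scene dish_scale_square_top [([206.5, 235.6], 0.47)]
scene dish_scale_round_top [([247.8, 213.4], 0.42)]
scene dish_scale [([251.2, 215.0], 0.37)]
scene scale_bottle [([381.9, 235.6], 0.9)]
scene vial_a [([228.9, 211.1], 0.7), ([344.5, 183.2], 0.65), ([429.7, 171.3], 0.22)]
top dish [([326.0, 168.5], 0.67), ([384.5, 165.5], 0.6), ([242.9, 198.9], 0.36)]
top dish_scale_bar_top [([330.2, 211.8], 0.68)]
top dish_scale_square_top [([352.6, 208.0], 0.49)]
top dish_scale_round_top [([309.1, 216.0], 0.4)]
top dish_scale [([321.4, 188.4], 0.72), ([244.5, 199.1], 0.63), ([216.0, 234.7], 0.4)]
top scale_bottle [([212.4, 166.7], 0.95)]
top vial_a [([216.1, 231.8], 0.59), ([322.7, 189.1], 0.46), ([322.3, 238.3], 0.38)]
```

View pics/scene0.png

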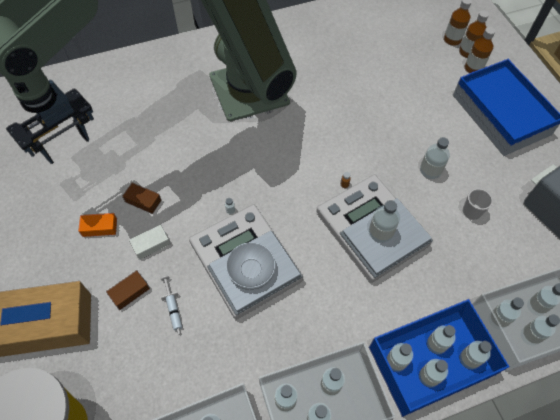

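View pics/top0.png

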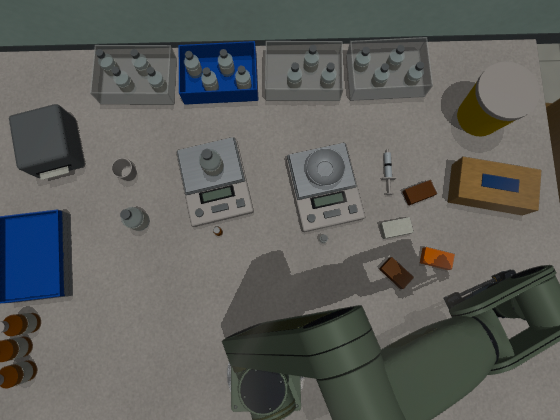

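The top view shows the dish's scale on the right, with round (311,218), bar (332,213) and square (353,209), and a vial at (322,239) in front. I'll zoom in and triangulate.

```bash
cat > h.py <<'E'
import numpy as np
def ray(f,px,z):
    K=np.array(f['mtx']);V=np.array(f['view']);R=V[:3,:3];t=V[:3,3]
    d=R.T@np.linalg.solve(K,[px[0],px[1],1]);o=-R.T@t
    return o+d*(z-o[2])/d[2]
def proj(f,p):
    V=np.array(f['view']);c=V[:3,:3]@np.array(p)+V[:3,3];u=np.array(f['mtx'])@c;return u[:2]/u[2]
E
python3 - <<'E'
from workcell import vision
from h import *
import cv2
for c,pts,b in [('top',[(309.1,216),(330.2,211.8),(352.6,208)],(280,140,370,250)),('scene',[(247.8,213.4),(227.9,229.2),(206.5,235.6)],(180,185,310,320))]:
    f=vision.grab_frame(c)
    V=np.array(f['view']);print(c,-V[:3,:3].T@V[:3,3])
    for p in pts: print(p,ray(f,p,50).round(1))
    x0,y0,x1,y1=b
    k=6 if c=='top' else 4
    cr=f['img'][y0:y1,x0:x1,::-1]
    im=cv2.resize(cr,None,fx=5,fy=5,interpolation=cv2.INTER_CUBIC) if c=='top' else cv2.resize(cr,None,fx=4,fy=4,interpolation=cv2.INTER_CUBIC)
    cv2.imwrite(f'pics/{c}_z.png',im)
E
```

```text
top [ 246.75715799  -52.57806796 1380.61208568]
(309.1, 216) [ 466.4 -143.3   50. ]
(330.2, 211.8) [ 478.3 -208.9   50. ]
(352.6, 208) [ 488.8 -278.6   50. ]
scene [1115.54035985 -310.85161062 1283.07315997]
(247.8, 213.4) [ 452.5 -150.1   50. ]
(227.9, 229.2) [ 479.4 -213.5   50. ]
(206.5, 235.6) [ 478.4 -270.9   50. ]
```

View pics/top_z.png

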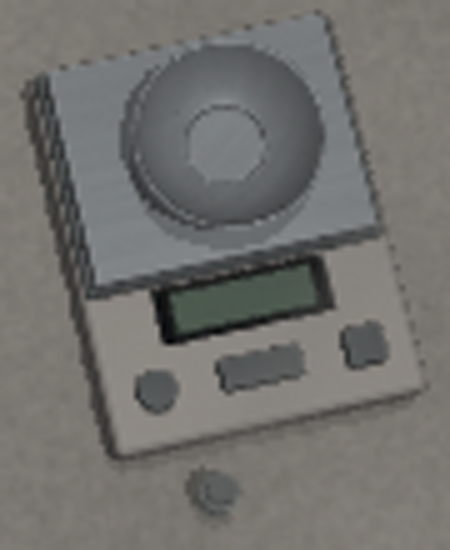

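View pics/scene_z.png

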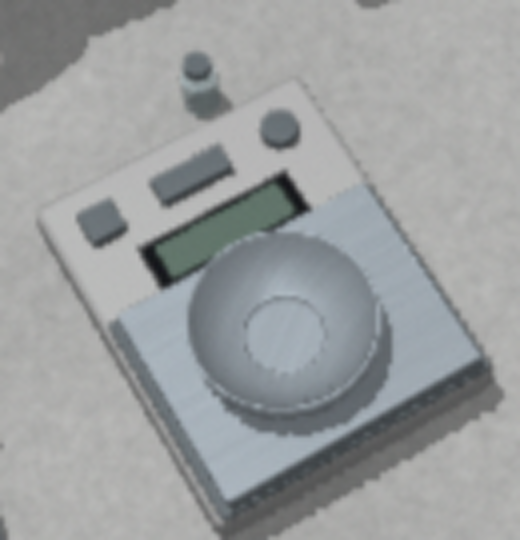

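```bash
python3 - <<'E'
from workcell import vision
from h import *
from scipy.optimize import least_squares
ft=vision.grab_frame('top');fs=vision.grab_frame('scene')
top=[(310.8,217.6),(331.6,213.2),(352.4,208.4)];sc=[(249.4,216.6),(227.6,227.6),(205.1,239.6)]
for f,P in((ft,top),(fs,sc)):
    for p in P: print(ray(f,p,50).round(1))
L=np.array([(-90,66),(-90,0),(-90,-66)])
def keys(v):
    c,s=np.cos(v[2]),np.sin(v[2]);return L@np.array([[c,s],[-s,c]])+v[:2]
def r(v):
    K=keys(v);return np.concatenate([np.array(p)-proj(f,[*k,50]) for f,P in((ft,top),(fs,sc)) for p,k in zip(P,K)])
q=least_squares(r,[560,-220,0.2]);print(q.x,np.degrees(q.x[2]),r(q.x).round(1));print(keys(q.x))
print('vial',ray(ft,(322.3,238.3),45),ray(fs,(180/1+197/4,185+66/4),52))
E
```

```text
[ 461.3 -148.4   50. ]
[ 473.8 -213.    50. ]
[ 487.6 -277.9   50. ]
[ 463.1 -149.2   50. ]
[ 474.7 -212.9   50. ]
[ 488.2 -277.5   50. ]
[ 5.63053193e+02 -1.95482477e+02  1.97352521e-01] 11.307466532571546 [-0.   0.2 -0.   0.3  0.   0.1 -0.1  0.5  0.1 -0.1  0.2  0.1]
[[ 461.85929263 -148.41024885]
 [ 474.80017214 -213.12913046]
 [ 487.74105164 -277.84801208]]
vial [ 397.11319328 -181.87357003   45.        ] [ 402.31437704 -185.57851236   52.        ]
```

The two cameras agree within 0.5 px: bar (475,-213), square (488,-278), yaw 11.3°. Next I move above the bar with the fingers shut and the jaw axis along the key row.

```bash
python3 -m creep '2.6 3.2 0 0 0 -0.1 1; 2.6 3.2 0 0 0 -0.087 1; 2.6 3.2 0 0 0 0 1; 2.6 3.2 0 0 0 0 1; 2.6 3.2 0 0 0 0 1; 2.6 3.2 0 0 0 0 1; 2.6 3.2 0 0 0 0 1; 2.6 3.2 0 0 0 0 1; 2 2 0 0 0 0 1; 0 0 0 0 0 0 1' 20
```

```text
time_s: 1.83
ee_pos: [446.2, -250.7, 214.3]
ee_rot: [-179.9, -0.2, -79.8]
force: [-0.5, -0.5, -0.4]
gripper_width: 27.6
```

```bash
python3 -m creep '2.8 3.7 0 0 0 0.02 1; 0 0 0 0 0 0 1; 0 0 0 0 0 0 1; 0 0 -3 0 0 0 1; 0 0 -3 0 0 0 1; 0 0 -3 0 0 0 1; 0 0 -2 0 0 0 1; 0 0 0 0 0 0 1; 0 0 0 0 0 0 1'; python3 - <<'E'
from workcell import monitor, vision
from h import *
import cv2
s=monitor.state();print(s['time_s'],s['ee_pos'],s['ee_rot'],s['force'],s['gripper_width'])
for c in ['scene','wrist','top']:
    f=vision.grab_frame(c);im=f['img'][:,:,::-1].copy()
    if c=='scene': im=cv2.resize(im[150:330,130:340],None,fx=3.5,fy=3,interpolation=cv2.INTER_CUBIC)
    if c=='wrist':
        for p in ([461.9,-148.4,50],[474.8,-213.1,50],[487.7,-277.8,50]):
            u=proj(f,p);print(u);cv2.circle(im,tuple(int(round(a)) for a in u),3,(0,0,255),-1)
        u=proj(f,s['ee_pos']);print('tcp',u);cv2.circle(im,tuple(int(round(a)) for a in u),3,(0,255,0),-1)
    cv2.imwrite(f'pics/{c}1.png',im)
E
```

```text
time_s: 2.58
ee_pos: [468.3, -224.5, 103.5]
ee_rot: [-179.6, -0.6, -78.6]
force: [1.3, 0.2, 1.2]
gripper_width: 0.2
2.5833 [ 468.34756932 -224.50941834  103.45929267] [-179.5938448    -0.63271099  -78.59508442] [1.30005628 0.2427929  1.16410091] 0.2254328957776788
[167.86381962 216.08228635]
[266.08907672 216.0398504 ]
[363.75308751 215.99765693]
tcp [281.72491194 258.66835717]
```

View pics/wrist1.png

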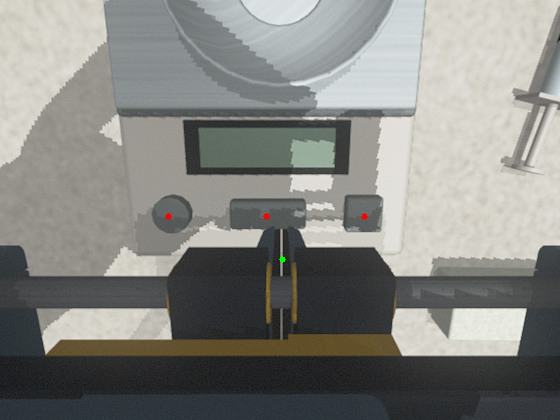

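View pics/scene1.png

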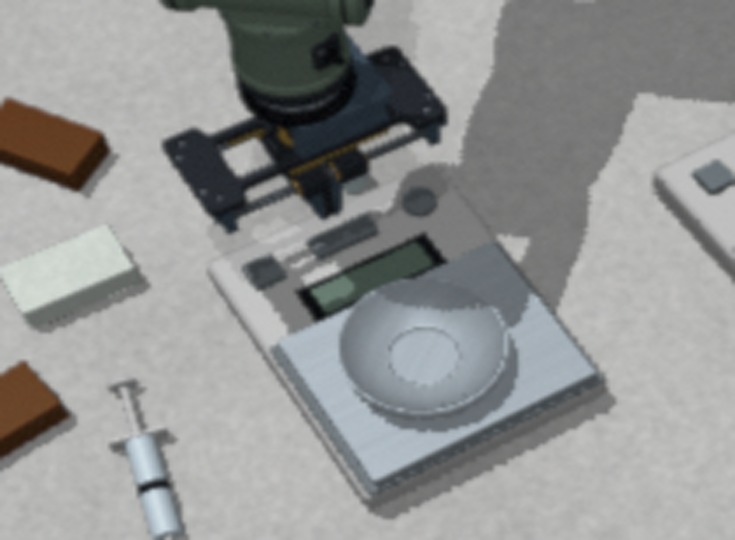

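The wrist view shows the projected key dots (168,216), (266,216) and (364,216) sitting on the keys. The shut fingertips are about 13 mm short of the bar, so I correct and lower.

```bash
python3 -m creep '0.65 1.14 0 0 0 0 1; 0 0 0 0 0 0 1; 0 0 0 0 0 0 1; 0 0 -2 0 0 0 1; 0 0 -1.5 0 0 0 1; 0 0 0 0 0 0 1; 0 0 0 0 0 0 1; 0 0 0 0 0 0 1'
```

```text
time_s: 3.4
ee_pos: [481.5, -218.3, 79.1]
ee_rot: [-178.5, -1.5, -78.6]
force: [-0.0, -0.3, -0.4]
gripper_width: 0.4
```

```bash
cat > n.py <<'E'
import sys
from workcell import monitor
from scipy.spatial.transform import Rotation as R
import numpy as np
s=monitor.state();t=np.array([float(a) for a in sys.argv[1:4]])
rv=(R.from_euler('xyz',[180,0,-78.7],degrees=True)*R.from_euler('xyz',s['ee_rot'],degrees=True).inv()).as_rotvec()
print('cm',((t-s['ee_pos'])/10).round(2),'rv',rv.round(3),'F',np.round(s['force'],1),'t',round(s['time_s'],2))
E
python3 n.py 474.8 -213.1 62
```

```text
cm [-0.67  0.52 -1.71] rv [ 0.021  0.03  -0.002] F [-0.  -0.3 -0.4] t 3.4
```

```bash
python3 -m creep '-0.6 0.5 0 0.02 0.03 0 1; 0 0 0 0 0 0 1; 0 0 -0.6 0 0 0 1; 0 0 -0.6 0 0 0 1; 0 0 0 0 0 0 1; 0 0 0 0 0 0 1'; python3 n.py 474.8 -213.1 52
```

```text
time_s: 3.9
ee_pos: [477.7, -215.2, 70.1]
ee_rot: [-179.6, -0.4, -78.6]
force: [1.2, -0.3, -0.6]
gripper_width: 0.5
cm [-0.29  0.21 -1.81] rv [ 0.005  0.008 -0.002] F [ 1.2 -0.3 -0.6] t 3.9
```

```bash
python3 -m creep '-0.3 0.25 0 0.005 0.008 0 1; 0 0 0 0 0 0 1; 0 0 -0.6 0 0 0 1; 0 0 -0.6 0 0 0 1; 0 0 0 0 0 0 1; 0 0 0 0 0 0 1'; python3 n.py 474.8 -213.1 52
```

```text
time_s: 4.4
ee_pos: [474.2, -212.3, 56.6]
ee_rot: [179.9, 0.0, -78.6]
force: [0.4, -0.1, -1.4]
gripper_width: 0.5
cm [ 0.06 -0.08 -0.46] rv [-0.    -0.001 -0.002] F [ 0.4 -0.1 -1.4] t 4.4
```

```bash
python3 -m creep '0 0 -0.4 0 0 0 1; 0 0 -0.2 0 0 0 1; 0 0 0 0 0 0 1; 0 0 0 0 0 0 1'; python3 n.py 474.8 -213.1 45;python3 -m creep '0 0 -0.2 0 0 0 1; 0 0 -0.1 0 0 0 1'; python3 n.py 474.8 -213.1 45
```

```text
time_s: 4.73
ee_pos: [474.3, -212.3, 49.8]
ee_rot: [179.9, 0.0, -78.6]
force: [0.1, -0.1, 0.4]
gripper_width: 0.3
cm [ 0.05 -0.08 -0.48] rv [-0.    -0.001 -0.002] F [ 0.1 -0.1  0.4] t 4.73
time_s: 4.9
ee_pos: [474.4, -212.4, 47.1]
ee_rot: [180.0, 0.0, -78.6]
force: [-0.7, 0.7, 2.4]
gripper_width: 0.7
cm [ 0.04 -0.07 -0.21] rv [-0.    -0.001 -0.002] F [-0.7  0.7  2.4] t 4.9
```

```bash
python3 -m creep '0 0 -0.15 0 0 0 1; 0 0 -0.1 0 0 0 1'; python3 -m creep '0 0 -0.1 0 0 0 1; 0 0 -0.05 0 0 0 1'
```

```text
time_s: 5.07
ee_pos: [474.4, -212.4, 44.9]
ee_rot: [180.0, 0.0, -78.6]
force: [-0.3, 1.1, 3.2]
gripper_width: 0.4
time_s: 5.23
ee_pos: [474.4, -212.4, 44.1]
ee_rot: [180.0, 0.0, -78.6]
force: [-2.8, 0.9, 9.1]
gripper_width: 0.7
```

Hard stop reached at z≈44 with 9 N. Holding there for more than a second.

```bash
python3 -m creep '0 0 0 0 0 0 1; 0 0 0 0 0 0 1; 0 0 0 0 0 0 1; 0 0 0 0 0 0 1'; python3 -m creep '0 0 0 0 0 0 1; 0 0 0 0 0 0 1; 0 0 0 0 0 0 1; 0 0 0 0 0 0 1; 0 0 0 0 0 0 1'; python3 -m creep '0 0 0 0 0 0 1; 0 0 0 0 0 0 1; 0 0 0 0 0 0 1; 0 0 0 0 0 0 1; 0 0 0 0 0 0 1'
```

```text
time_s: 5.57
ee_pos: [474.4, -212.4, 44.9]
ee_rot: [-180.0, -0.0, -78.6]
force: [-1.0, 0.8, 2.5]
gripper_width: 0.3
time_s: 5.98
ee_pos: [474.4, -212.4, 44.7]
ee_rot: [-180.0, -0.0, -78.6]
force: [-1.1, -0.4, 3.8]
gripper_width: 0.3
time_s: 6.4
ee_pos: [474.4, -212.4, 44.6]
ee_rot: [180.0, -0.0, -78.6]
force: [-1.7, -0.0, 3.3]
gripper_width: 0.2
```

```bash
python3 -m creep '0 0 0.5 0 0 0 1; 0 0 1 0 0 0 1; 0 0 1 0 0 0 1; 0 0 0 0 0 0 1; 0 0 0 0 0 0 1; 0 0 0 0 0 0 1'; python3 n.py 487.7 -277.8 65
```

```text
time_s: 6.9
ee_pos: [475.1, -212.7, 71.6]
ee_rot: [-179.9, -0.1, -78.6]
force: [-0.5, -0.5, -0.8]
gripper_width: 0.3
cm [ 1.26 -6.51 -0.66] rv [ 0.001  0.001 -0.002] F [-0.5 -0.5 -0.8] t 6.9
```

```bash
python3 -m creep '0.4 -2.1 0 0 0 0 1; 0.4 -2.1 0 0 0 0 1; 0.4 -2.1 0 0 0 0 1; 0 0 0 0 0 0 1; 0 0 0 0 0 0 1; 0 0 0 0 0 0 1; 0 0 0 0 0 0 1'; python3 n.py 487.7 -277.8 58
python3 - <<'E'
from workcell import monitor, vision
from h import *
import cv2
f=vision.grab_frame('wrist');im=f['img'][:,:,::-1].copy()
for p in ([474.8,-213.1,50],[487.7,-277.8,50]):
    u=proj(f,p);print(u);cv2.circle(im,tuple(int(round(a)) for a in u),2,(0,0,255),-1)
cv2.imwrite('pics/wrist2.png',im)
E
```

```text
time_s: 7.48
ee_pos: [484.9, -275.1, 68.9]
ee_rot: [179.8, 0.2, -78.5]
force: [0.0, 0.6, -0.2]
gripper_width: 0.5
cm [ 0.28 -0.27 -1.09] rv [-0.003 -0.004 -0.004] F [ 0.   0.6 -0.2] t 7.48
[173.80874821 241.84837781]
[287.28242868 242.51173812]
```

View pics/wrist2.png

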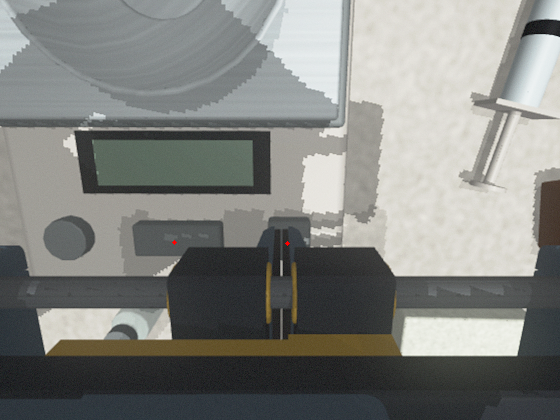

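The wrist view shows the bar key back up at (178,238) and the square key at (289,236), under and just right of the fingertips. I centre and lower.

```bash
python3 -m creep '0.3 -0.3 0 0 0 0 1; 0 0 0 0 0 0 1; 0 0 -0.6 0 0 0 1; 0 0 -0.5 0 0 0 1; 0 0 0 0 0 0 1; 0 0 0 0 0 0 1'; python3 n.py 487.7 -277.8 45
```

```text
time_s: 8.03
ee_pos: [487.8, -275.6, 56.8]
ee_rot: [179.8, 0.3, -78.3]
force: [0.1, -0.3, -0.1]
gripper_width: 0.5
cm [-0.01 -0.22 -1.18] rv [-0.004 -0.005 -0.007] F [ 0.1 -0.3 -0.1] t 8.03
```

```bash
python3 -m creep '0 -0.25 -0.2 -0.004 -0.005 -0.007 1; 0 0 -0.2 0 0 0 1; 0 0 -0.2 0 0 0 1; 0 0 0 0 0 0 1';python3 n.py 487.7 -277.8 45; python3 -m creep '0 0 -0.2 0 0 0 1; 0 0 -0.1 0 0 0 1';  python3 n.py 487.7 -277.8 45
```

```text
time_s: 8.37
ee_pos: [487.8, -278.2, 50.0]
ee_rot: [-180.0, 0.0, -78.8]
force: [0.3, 0.5, 0.7]
gripper_width: 0.5
cm [-0.01  0.04 -0.5 ] rv [-0.     0.     0.001] F [0.3 0.5 0.7] t 8.37
time_s: 8.53
ee_pos: [487.9, -278.3, 47.3]
ee_rot: [-180.0, -0.0, -78.8]
force: [-1.1, 0.2, 1.2]
gripper_width: 0.5
cm [-0.02  0.05 -0.23] rv [0.    0.001 0.001] F [-1.1  0.2  1.2] t 8.53
```

```bash
python3 -m creep '0 0 -0.15 0 0 0 1; 0 0 -0.1 0 0 0 1'; python3 -m creep '0 0 -0.1 0 0 0 1; 0 0 -0.05 0 0 0 1';python3 -m creep '0 0 0 0 0 0 1; 0 0 0 0 0 0 1; 0 0 0 0 0 0 1; 0 0 0 0 0 0 1'
```

```text
time_s: 8.7
ee_pos: [487.9, -278.3, 45.0]
ee_rot: [-180.0, -0.0, -78.8]
force: [0.6, 0.6, 2.6]
gripper_width: 0.1
time_s: 8.87
ee_pos: [487.9, -278.3, 44.2]
ee_rot: [-179.9, -0.0, -78.8]
force: [-3.0, 0.4, 7.4]
gripper_width: 0.4
time_s: 9.2
ee_pos: [487.9, -278.3, 44.9]
ee_rot: [-179.9, -0.0, -78.8]
force: [-0.3, 0.5, 3.1]
gripper_width: 0.3
```

Square key is fully down (hard stop felt, 7 N) and held. Withdrawing.

```bash
python3 -m creep '0 0 0.5 0 0 0 1; 0 0 1 0 0 0 1; 0 0 2 0 0 0 1; 0 0 3 0 0 0 1; 0 0 3 0 0 0 1; -1 -1 3 0 0 0 1; -2 -3 1 0 0 0 1; -2 -3 0 0 0 0 1; -2 -3 0 0 0 0 1; 0 0 0 0 0 0 1; 0 0 0 0 0 0 1; 0 0 0 0 0 0 1'
python3 - <<'E'
from workcell import vision
import cv2,numpy as np
ims=[]
for c,b in (('top',(90,130,450,270)),('scene',(100,130,500,340))):
    f=vision.grab_frame(c);x0,y0,x1,y1=b;old=cv2.imread(f'pics/{c}0.png')
    new=f['img'][:,:,::-1]
    ims.append(cv2.resize(np.vstack([old[y0:y1,x0:x1],new[y0:y1,x0:x1]]),(540,600) if c=='scene' else (771,600)))
    cv2.imwrite(f'pics/{c}_end.png',ims[-1])
E
```

```text
time_s: 10.2
ee_pos: [414.6, -382.0, 192.0]
ee_rot: [-179.8, -0.4, -78.6]
force: [0.4, -0.1, -0.1]
gripper_width: 0.6
```

View pics/scene_end.png

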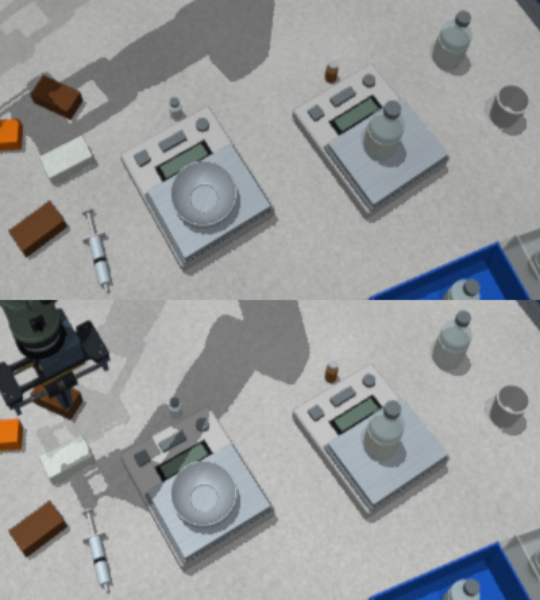

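View pics/top_end.png

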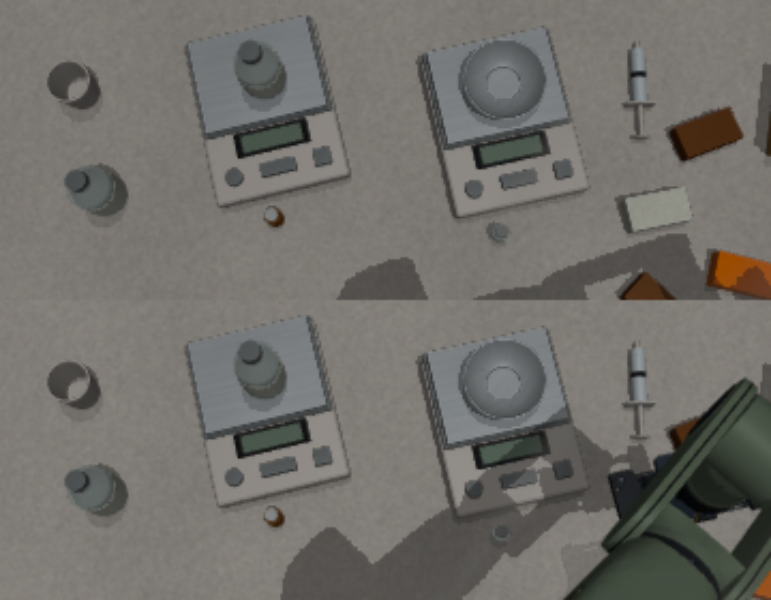

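Before/after views match: dish (204,193), vials, bottles, cup, carton and syringe are at the same pixels, and the keys are up. The hand is clear at z=192.

```bash
python3 -c "
from workcell import job;print(job.job_done())"
```

```text
the job is handed in; nothing more can be done
None
```

I zeroed the dish's scale and handed the job in at about 10 s of the 45 s allowed. I got no verdict back.

- **Bar key:** I pressed it to its hard stop (TCP z about 44 mm, last reading 9 N). I held it at roughly 5 mm or more of travel for about 1.3 s, then let it up before moving on.
- **Square key:** I pressed it to its hard stop (last reading 7 N), held it about 0.5 s and released it. The hand then drew back to z = 192 mm, where the tool force read about zero.
- **Left alone:** I never moved to the round key or the other scale.

**Last checks:** comparing before and after pictures from both cameras, all the keys I could see looked up. The dish, bottles, cup and syringe were in the same places.

**Less certain:**
- The clear vial in front of the dish's scale appeared about 2 pixels off in the top view. In the scene view it had not moved, and the arm's shadow lay over it by then, so I took the difference as shading.
- The arm partly hid the carton in the top view at the end; the scene view showed it in place.

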